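# Close the square sample jar snugly

### The job

The square jar's screw lid is only loosely on. Set the jar upright down into the square recess of the grey holder block, fully home, so that it cannot turn, and screw its lid down (clockwise) until you feel it snug on its seal, but do not overtighten it. Let go and leave the closed jar standing in the holder; leave the other things where they are.

Things in the scene. Friction and masses are not known exactly. Their poses are not given: they have to be found in the camera images.
- jar: White jar with a square body 48 x 48 mm, 46 mm high, a blank paper label round it, a round neck above, and a black screw lid; about 83 mm high over all, about 0.24 kg. Origin at the centre of its underside; z up, x and y square to the body's faces (a quarter turn looks and fits the same). It starts upright on the desk.
- lid_top (a point): Centre of the lid's top, 82 mm above the jar's underside at the start. The lid is a ribbed black cylinder 46 mm in diameter and 24 mm high that can be gripped at any angle from above, also to lift the jar. Below it the 12 mm down to the jar's shoulders is the narrower neck: fingers kept above the shoulders are free to go round.
- lid: Origin at the centre of its underside, z up. It closes clockwise seen from above, sinking 0.6 mm a rad, at a running torque of 0.06 N m. After 0.4 to 2.2 rad (unseen, differs each time) it meets the seal; then torque rises 0.7 N m a rad. Snug: 0.10 to 0.25 N m above running torque; 0.40 above is overtight. Thread friction holds it, so a torque read at rest may be up to 0.1 N m low.
- holder: Grey holder block screwed to the desk, 100 x 100 x 28 mm, with a square recess 51 x 51 mm in the middle of its top, square to the block, whose mouth flares at 45 degrees to 63 mm over the top 6 mm. Origin at the centre of its underside, z up, x and y square to the block's sides.
- holder_seat (a point): Centre of the recess's floor, 6 mm above the desk and 22 mm below the block's top: the centre of the jar's underside comes to rest here.
- vial_1: Bystander: small clear vial with a red lid, 26 mm in diameter, 52 mm high, standing on the desk. Origin at the centre of its underside.
- eraser: Bystander: eraser 21 x 52 x 13 mm lying on the desk. Origin at the centre of its underside.
- round_stamp: Bystander: hand stamp with a turned wooden handle, 38 mm in diameter, 76 mm high, standing. Origin at the centre of its underside.
- gauge_block: Bystander: small metal block 22 x 56 x 13 mm lying on the desk. Origin at the centre of its underside.
Not all that is in view belongs to the job. Leave any yellow look-alike of the jar alone.

How it is judged:
By the outcome, as a careful person would: the job done as asked, in the order asked, and still so for the second after the job is handed in, with the robot touching nothing.
It also fails if it takes over 72 s, if anything falls off the work surface, if the arm or the gripper's body presses on something with over 40 N, if the wrist force passes 120 N, or if a joint passes its speed limit or range.

### The arm

A 6-joint arm with a two-finger parallel gripper is mounted at the origin on the work surface; the furniture and walls round the work are solid. World frame = base frame: x ahead of the robot, y to its left, z up, the work surface at z = 0. Lengths are in mm, angles in rad, forces in N, time in s.
With the tool pointing down it reaches from about 225 to 725 mm from the base axis. Payload 3.1 kg.
Tool frame: the origin (TCP) lies between the finger pads; the fingertips stand 19 mm ahead of it and the grasp point (between the pads) is the TCP (arm.tip_reach is the distance from the TCP to the fingertips, in mm); z points along the fingers, y is the line along which they close (so a half turn about z gives the same grasp; the last joint's range is limited). The gripper opens to 85 mm and grips with 20 to 120 N. Pads are 22 mm wide; open, the fingers measure 114 mm over their backs; the gripper's body (76 mm by 85 mm) begins 54 mm behind the grasp point. The pads swing forward as they close: fully open they stand 13 mm farther back than shut.
Start: joints at [1.03, 0.048, 0.099, 1.622, 0, 1.443], TCP at [210.623, 480.89, 250.312] pointing down, gripper open.
Joint ranges: [-2.91, 2.91], [-0.99, 1.94], [-1.21, 1.42], [-2.12, 2.29], [-1.49, 1.47], [-3.14, 3.14]. Speed limits (rad/s): [2.79, 2.79, 3.14, 3.14, 3.14, 3.14].

### API

Orientations are given as a 3x3 rotation matrix whose columns are the frame's x, y, z axes.
In Python, from cell import arm gives the robot as it stands.
- The arm moves only by the tool apply_moves, never from a script. Its argument "increments" is a list that holds one entry, the list of rows, each a list of 7 numbers: the shift along the world's x, y, z in m, then the turn, a rotation vector about the world's x, y, z in degrees, then the opening, from 0 (shut) to 1 (fully open). In form: [[[x, y, z, rx, ry, rz, gripper], ...]]. A call has 1 to 20 rows; each row shifts and turns the commanded pose from where the row before left it; what a row does not reach is not made up. A row lasts 1/12 s, in which the tool goes at most 41.7 mm and 7.16 degrees, less where a joint would pass 70% of its speed; a pose out of reach is approached as far as the arm can. A call is refused whole if a number of a shift passes 0.0417 or a number of a turn 7.16, either way. A call with a gripper value outside its range is refused whole. The fingers move at their own pace and stop on an object; "squeeze" is the grip in N (left out, the last holds). Time passes only in rows, so rows that do not move let the fingers close. It gives the time, the measured TCP pose, the force, the opening and the grip force at its end, in the units of the state.
- arm.observe(): the state, without advancing time (a new reading comes with each control period).
- arm.read_camera(name): name is "scene" or "top"; returns a dict with "img" (480x640x3 uint8, blue, green, red), "fx", "fy", "cx", "cy" (pixels), "position" and "rotation" of the camera in the world. Camera axes: x right, y up, looking along -z (the intrinsics and any distortion apply to the point x, -y, -z); pixel columns grow to the right and rows downward; lengths in mm; the calibration is good to about 2 mm. A picture is of the moment at which its call begins. There is no depth.
- arm.close_job(): hands the job in; it is judged then, once.
The state is a dict: "clock": time; "qpos": joint angles; "joint_velocities": joint speeds; "joint_efforts": joint torques, N m; "tool_pos": TCP position; "eef_rot": TCP orientation; "wrist_force": force on the tool from outside, world axes, zero at the start; "moment": the same for the moment, N m; "gripper_width": finger opening in mm; "finger_force": force on a finger pad.
Only numpy, scipy, OpenCV 4.12 (cv2) and the standard library are available. Lean on these libraries where they do the work, as an engineer would, in place of code of your own. Each camera call takes 0.05 s, during which the arm holds its last target. There are 200 camera calls.

## Working session

There is one attempt and no reset: what is moved stays moved. The work goes in short steps, Python scripts to look and compute and a tool call to move; the robot and the scene stay as the last step left them, time stands still between calls to the robot, and variables do not carry over. Pictures are saved under pics/ and viewed, at most 10 in all, crops included, and the job is handed in when it is done.

Besides the shell and the picture viewer there is one more tool, called after "Emit:" as name(argument=value, ...) on one line, values as JSON. apply_moves: Moves the arm, as the interface text tells. Its arguments: {"type":"object","properties":{"increments":{"type":"array"},"squeeze":{"type":"number"}},"required":["increments"]}

```bash
mkdir -p pics; cat > h.py <<'E'
import numpy as np, cv2
from cell import arm
def snap(n,save=None):
    c=arm.read_camera(n)
    if save: cv2.imwrite('pics/'+save,c['img'])
    return c
def ray(c,u,v):
    k=np.array([[c['fx'],0,c['cx']],[0,c['fy'],c['cy']],[0,0,1.]])
    d=np.array(c.get('distortion',c.get('dist',np.zeros(5))),float)
    x,y=cv2.undistortPoints(np.array([[[u,v]]],float),k,d)[0,0]
    return np.array(c['position'],float),np.array(c['rotation'])@np.array([x,-y,-1])
def at(c,u,v,z):
    p,d=ray(c,u,v); return p+d*(z-p[2])/d[2]
E
python3 - <<'E'
from h import *
for n in('scene','top'):
    c=snap(n,n+'0.png'); print(n,{k:np.round(v,3).tolist() if k!='img' else 0 for k,v in c.items()})
print(arm.observe())
E
```

```text
scene {'img': 0, 'fx': 592.291, 'fy': 592.291, 'cx': 314.351, 'cy': 238.726, 'position': [-170.573, -460.384, 577.053], 'rotation': [[0.493, 0.459, -0.739], [-0.87, 0.265, -0.416], [0.005, 0.848, 0.53]]}
top {'img': 0, 'fx': 500.144, 'fy': 500.144, 'cx': 323.216, 'cy': 240.461, 'position': [427.915, -66.627, 933.638], 'rotation': [[-0.014, 0.991, -0.134], [-1.0, -0.016, -0.017], [-0.019, 0.133, 0.991]]}
{'clock': 0.1, 'qpos': array([ 1.03020555e+00,  4.87076190e-02,  9.77668111e-02,  1.62199511e+00,
       -3.62661479e-05,  1.44298955e+00]), 'joint_velocities': array([ 7.74026248e-05,  2.65911116e-04,  3.36134584e-03,  7.52709988e-04,
       -7.85948497e-04,  4.65147690e-04]), 'joint_efforts': array([ 2.61281231e-03, -3.39850473e+01,  3.20935929e+01,  1.58096035e-02,
       -1.75589153e-04, -9.12521301e-06]), 'tool_pos': array([210.37241112, 480.45684324, 249.2242436 ]), 'eef_rot': array([[-9.16007430e-01,  4.01159872e-01, -1.07003174e-03],
       [ 4.01161229e-01,  9.16005586e-01, -1.85316267e-03],
       [ 2.36740551e-04, -2.12676602e-03, -9.99997710e-01]]), 'wrist_force': array([ 0.17398614, -0.20113763, -0.12536541]), 'moment': array([ 0.02072911,  0.01375476, -0.00436   ]), 'finger_force': 0.0, 'gripper_width': 85.41484006277484}
```

View pics/top0.png

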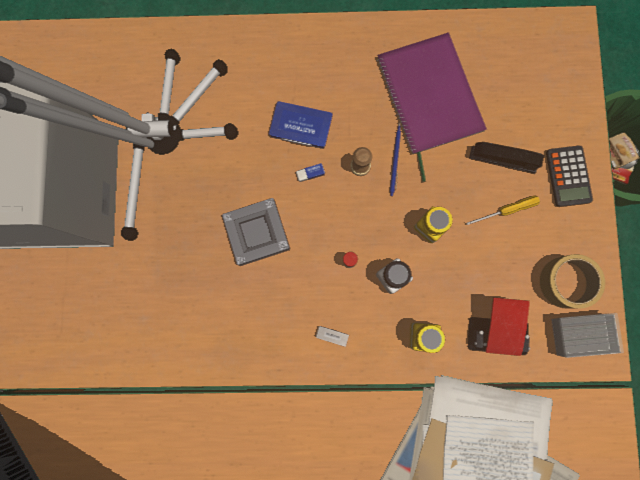

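View pics/scene0.png

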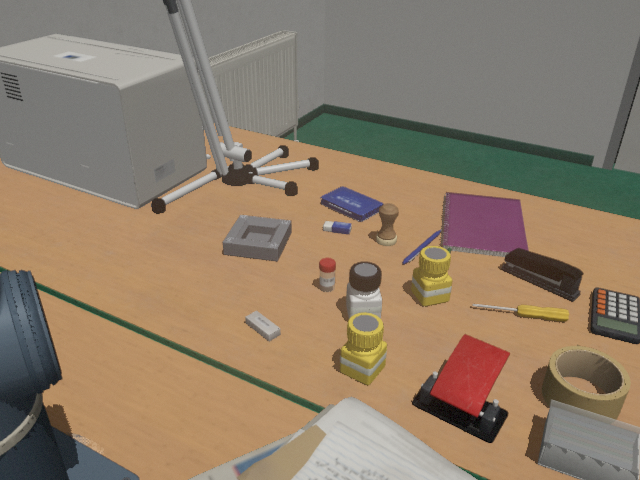

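The top view shows three jars. The white one has a black lid at (397,274), which is (365,280) in the scene view. The yellow look-alikes are at (437,222) and (430,338). Only the white one fits the description. The holder is at (256,232), and the vial, at (350,259), is close to the jar. I'll confirm this in an enlarged crop.

```bash
python3 - <<'E'
from h import *
t=cv2.imread('pics/top0.png'); s=cv2.imread('pics/scene0.png')
def cr(i,x,y,w,h,f): return cv2.resize(i[y:y+h,x:x+w],None,fx=f,fy=f,interpolation=cv2.INTER_CUBIC)
A=cr(t,215,190,80,80,5);B=cr(t,360,235,80,80,5);C=cr(s,300,240,133,66,3)
C=cr(s,310,245,100,50,4);D=cr(s,215,210,100,50,4)
cv2.imwrite('pics/crop.png',np.vstack([np.hstack([A,B]),np.hstack([C,D])]))
E
```

```text
(no output)
```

View pics/crop.png

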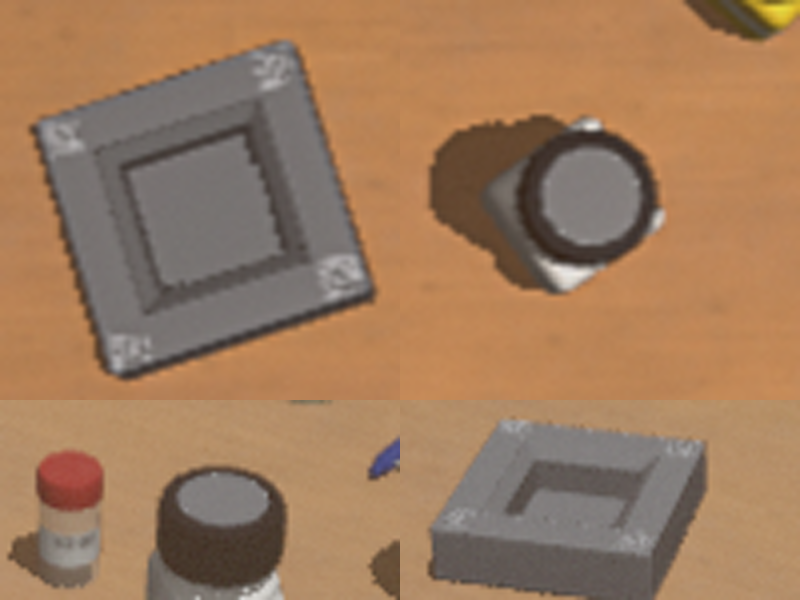

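The crop confirms the white jar with its black lid. The lid disc's centre is at crop (591,196), and the holder's four top corners are clearly visible.

```bash
python3 - <<'E'
from h import *
from scipy.spatial.transform import Rotation as R
t=snap('top');s=snap('scene')
T=lambda x,y,x0,y0,f:(x0+(x+.5)/f-.5,y0+(y+.5)/f-.5)
def poly(P,z,c,x0,y0,f,ox,oy):
    W=np.array([at(c,*T(x-ox,y-oy,x0,y0,f),z)[:2] for x,y in P])
    d=np.roll(W,-1,0)-W
    print(W.mean(0).round(1),np.linalg.norm(d,axis=1).round(1),(np.degrees(np.arctan2(d[:,1],d[:,0]))%90).round(1))
print('holder top');poly([(38,125),(293,43),(372,290),(113,365)],28,t,215,190,5,0,0)
print('mouth');poly([(97,150),(260,100),(308,257),(148,312)],28,t,215,190,5,0,0)
print('holder scene');poly([(503,420),(706,440),(652,555),(432,530)],28,s,215,210,4,400,400)
print('jar sh');poly([(588,118),(487,190),(565,290),(662,215)],46,t,360,235,5,400,0)
print('lid top',at(t,*T(191,196,360,235,5),82).round(1),'scene',at(s,*T(222,99,310,245,4),82).round(1))
print('vial',at(t,350,259,52).round(1), 'stamp',at(t,363,154,76).round(1))
print(np.array(t['img'])[274,397])
print(R.from_matrix(arm.observe()['eef_rot']).as_rotvec(), np.degrees(np.arctan2(*arm.observe()['eef_rot'][[1,0],1])))
E
```

```text
holder top
[570.4  73.6] [98.8 97.  98.2 93.9] [17.2 17.3 15.4 17.7]
mouth
[570.6  73.8] [62.8 61.4 61.7 63.4] [16.4 16.7 18.2 17.7]
holder scene
[569.5  71. ] [97.1 99.7 98.1 98.5] [19.  18.1 18.3 17.5]
jar sh
[ 483.5 -176.8] [44.3 44.4 43.6 42.8] [34.4 36.5 36.4 35.6]
lid top [ 483.5 -177.6   82. ] scene [ 484.2 -177.7   82. ]
vial [513.  -98.1  52. ] stamp [ 696.7 -124.2   76. ]
[124 126 132]
[-6.43743750e-01 -3.07446761e+00  2.17676438e-03] 66.34808419399221
```

Emit:
apply_moves(increments=[[[0.0137,-0.0329,-0.005,0,0,1.4,1],[0.0137,-0.0329,-0.005,0,0,1.4,1],[0.0137,-0.0329,-0.005,0,0,1.4,1],[0.0137,-0.0329,-0.005,0,0,1.4,1],[0.0137,-0.0329,-0.005,0,0,1.4,1],[0.0137,-0.0329,-0.005,0,0,1.4,1],[0.0137,-0.0329,-0.005,0,0,1.4,1],[0.0137,-0.0329,-0.005,0,0,1.4,1],[0.0137,-0.0329,-0.005,0,0,1.4,1],[0.0137,-0.0329,-0.005,0,0,1.4,1],[0.0137,-0.0329,-0.005,0,0,1.4,1],[0.0137,-0.0329,-0.005,0,0,1.4,1],[0.0137,-0.0329,-0.005,0,0,1.4,1],[0.0137,-0.0329,-0.005,0,0,1.4,1],[0.0137,-0.0329,-0.005,0,0,1.4,1],[0.0137,-0.0329,-0.005,0,0,1.4,1],[0.0137,-0.0329,-0.005,0,0,1.4,1],[0.0137,-0.0329,-0.005,0,0,1.4,1],[0.0137,-0.0329,-0.005,0,0,1.4,1],[0.0137,-0.0329,-0.005,0,0,1.4,1]]], squeeze=40)

```text
clock: 1.87
tool_pos: [484.8, -178.9, 149.8]
eef_rot: [[-0.997, -0.077, -0.0], [-0.077, 0.997, 0.0], [0.0, 0.0, -1.0]]
wrist_force: [0.5, 0.3, 1.3]
gripper_width: 85.3
finger_force: 0.0
```

Emit:
apply_moves(increments=[[[0,0,0,0,0,0,1],[0,0,0,0,0,0,1],[0,0,0,0,0,0,1]]])

```text
clock: 2.12
tool_pos: [484.1, -176.7, 149.9]
eef_rot: [[-0.997, -0.075, -0.001], [-0.075, 0.997, 0.001], [0.001, 0.001, -1.0]]
wrist_force: [-1.2, -0.1, -0.1]
gripper_width: 85.4
finger_force: 0.0
```

Emit:
apply_moves(increments=[[[0,-0.0005,-0.02,0,0,0,1],[0,0,-0.02,0,0,0,1],[0,0,-0.02,0,0,0,1],[0,0,-0.01,0,0,0,1],[0,0,-0.009,0,0,0,1],[0,0,0,0,0,0,1],[0,0,0,0,0,0,0.7],[0,0,0,0,0,0,0.6],[0,0,0,0,0,0,0.5],[0,0,0,0,0,0,0.3],[0,0,0,0,0,0,0.3],[0,0,0,0,0,0,0.3],[0,0,0,0,0,0,0.3]]], squeeze=40)

```text
clock: 3.2
tool_pos: [485.6, -177.7, 72.7]
eef_rot: [[-0.997, -0.076, 0.002], [-0.076, 0.997, -0.0], [-0.002, -0.001, -1.0]]
wrist_force: [-0.1, 1.8, 5.6]
gripper_width: 44.8
finger_force: 41.4
```

```bash
python3 - <<'E'
from h import *
t=snap('top');s=snap('scene');o=arm.observe();print(o['moment'],o['tool_pos'],o['finger_force'],o['gripper_width'])
A=cv2.resize(t['img'][220:320,320:460],None,fx=4,fy=4)[:, :400]
B=cv2.resize(s['img'][220:350,300:430],(400,400))
cv2.imwrite('pics/grasp.png',np.hstack([A,B]))
E
```

```text
[ 0.29616942  0.04761181 -0.01889506] [ 485.59082092 -177.74241914   72.71602175] 41.40422344207764 44.936446920320954
```

View pics/grasp.png

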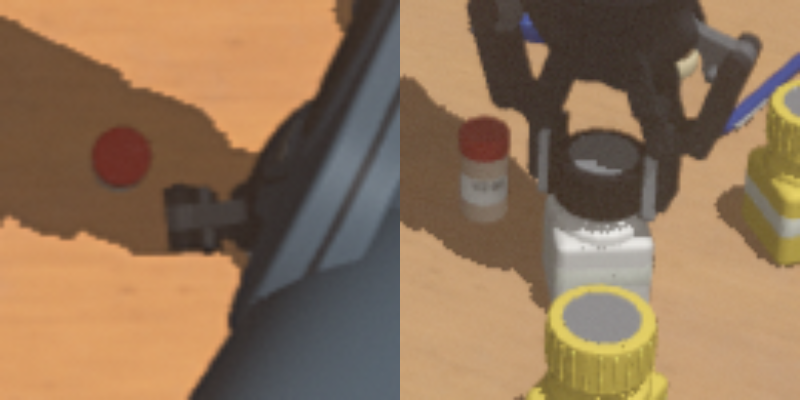

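The lid is gripped at 44.8 mm with 41 N, and the fingertips are clear of the shoulders. Next I lift, carry the jar over the vial and turn it by +71.3°.

Emit:
apply_moves(increments=[[[0,0,0.01,0,0,0,0.3],[0,0,0.015,0,0,0,0.3],[0,0,0.02,0,0,0,0.3],[0,0,0.02,0,0,0,0.3],[0,0,0.01,0,0,0,0.3],[0.0035,0.01,0,0,0,1.3,0.3],[0.0068,0.02,0,0,0,5,0.3],[0.0068,0.02,0,0,0,6,0.3],[0.0068,0.02,0,0,0,6,0.3],[0.0068,0.02,0,0,0,6,0.3],[0.0068,0.02,0,0,0,6,0.3],[0.0068,0.02,0,0,0,6,0.3],[0.0068,0.02,0,0,0,6,0.3],[0.0068,0.02,0,0,0,6,0.3],[0.0068,0.02,0,0,0,6,0.3],[0.0068,0.02,0,0,0,6,0.3],[0.0068,0.02,0,0,0,6,0.3],[0.0068,0.02,0,0,0,6,0.3],[0,0,0,0,0,5,0.3],[0,0,0,0,0,0,0.3]]], squeeze=50)

```text
clock: 4.97
tool_pos: [568.6, 74.3, 144.0]
eef_rot: [[-0.14, -0.99, -0.004], [-0.99, 0.14, 0.0], [0.0, 0.004, -1.0]]
wrist_force: [-0.3, -0.0, -3.1]
gripper_width: 44.4
finger_force: 51.8
```

Emit:
apply_moves(increments=[[[0,0,0,0,0,0,0.3],[0,0,0,0,0,0,0.3]]])

```text
clock: 5.13
tool_pos: [568.9, 72.3, 145.0]
eef_rot: [[-0.147, -0.989, -0.002], [-0.989, 0.147, -0.0], [0.001, 0.002, -1.0]]
wrist_force: [0.3, -0.5, -3.1]
gripper_width: 44.7
finger_force: 51.8
```

```bash
python3 - <<'E'
from h import *
t=snap('top');s=snap('scene');o=arm.observe();print(o['moment'],o['wrist_force'],o['tool_pos'],o['finger_force'],o['gripper_width'],o['eef_rot'],np.degrees(o['qpos']))
A=cv2.resize(t['img'][180:290,200:310],(400,400))
B=cv2.resize(s['img'][140:280,190:330],(400,400))
cv2.imwrite('pics/over.png',np.hstack([A,B]))
E
```

```text
[0.01164235 0.03235511 0.01435408] [ 0.11246625  0.501506   -3.12270788] [569.25985445  71.91646338 145.75488528] 51.798763275146484 44.629332337233556 [[-1.47071976e-01 -9.89125231e-01 -1.05451690e-03]
 [-9.89125748e-01  1.47072205e-01 -1.42783171e-04]
 [ 2.96320562e-04  1.02205041e-03 -9.99999434e-01]] [ 5.08605377e-01  1.01522804e+01  1.83083700e+00  8.17390462e+01
 -7.64422486e-03 -8.10341004e+01]
```

View pics/over.png

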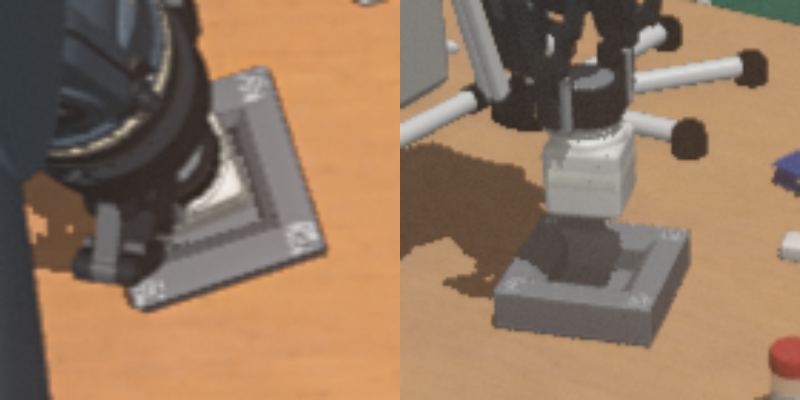

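The jar is upright and above the recess. I summed the turn as 77.3° when I meant 71.3°, so I'll correct by −6° and then check the squareness closely.

Emit:
apply_moves(increments=[[[0,0,-0.008,0,0,-3,0.3],[0,0,-0.008,0,0,-3,0.3],[0,0,-0.007,0,0,0,0.3],[0,0,0,0,0,0,0.3],[0,0,0,0,0,0,0.3]]])

```text
clock: 5.65
tool_pos: [569.1, 72.0, 122.6]
eef_rot: [[-0.248, -0.969, -0.002], [-0.969, 0.248, -0.0], [0.0, 0.002, -1.0]]
wrist_force: [-0.2, 0.8, -2.8]
gripper_width: 44.9
finger_force: 51.8
```

```bash
python3 - <<'E'
from h import *
t=snap('top','top1.png');s=snap('scene','scene1.png');o=arm.observe();print(o['tool_pos'])
cv2.imwrite('pics/over2.png',cv2.resize(s['img'][175:265,215:305],(600,600),interpolation=cv2.INTER_CUBIC))
E
```

```text
[569.92724595  72.15878247 123.72244317]
```

View pics/over2.png

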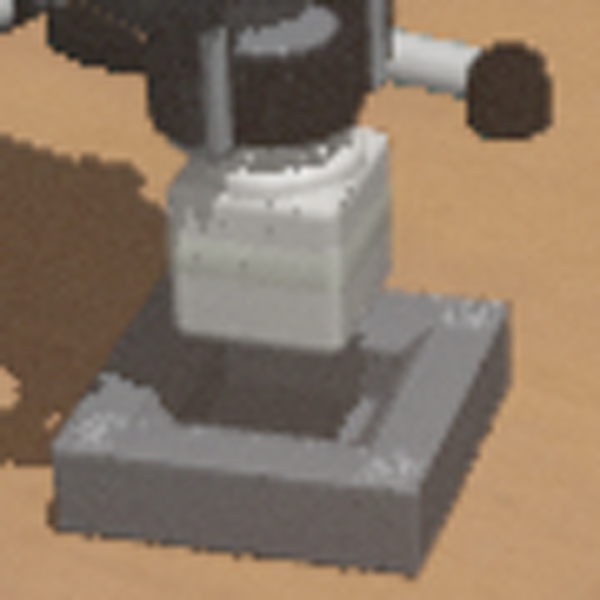

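Crop 2: the jar's bottom corners are at (177,332) and (348,353), and the shoulder corners are at (170,195), (342,218) and (390,145). By eye it looks square to the block. I'll work out the yaw and centre.

```bash
python3 - <<'E'
from h import *
s=snap('scene');f=600/90
P=lambda x,y,z:at(s,215+(x+.5)/f-.5,175+(y+.5)/f-.5,z)[:2]
def d(a,b): v=b-a; return np.linalg.norm(v).round(1),(np.degrees(np.arctan2(v[1],v[0]))%90).round(1)
L,F=P(177,332,51),P(348,353,51); print('bottom',L,F,d(L,F))
a,b,c=P(170,195,97),P(342,216,97),P(390,140,97); print('shoulder',a,b,c,d(a,b),d(b,c),'ctr',(a+c)/2)
v=(F-L)/np.linalg.norm(F-L); n=np.array([-v[1],v[0]]); m=(L+F)/2
print('ctr bottom',m+24*n,m-24*n)
h=[P(*q,28) for q in((52,455),(420,488),(512,300))];print('holder',d(h[0],h[1]),d(h[1],h[2]),(h[0]+h[2])/2)
E
```

```text
bottom [541.17461845  86.10935324] [554.58415358  41.54672613] (np.float64(46.5), np.float64(16.7))
shoulder [533.75373905  79.59458852] [546.37456569  35.87799951] [586.66463123  47.63056798] (np.float64(45.5), np.float64(16.1)) (np.float64(42.0), np.float64(16.3)) ctr [560.20918514  63.61257825]
ctr bottom [570.86142505  70.74366562] [524.89734699  56.91241375]
holder (np.float64(97.3), np.float64(20.7)) (np.float64(98.2), np.float64(17.5)) [568.86566303  70.73008745]
```

Emit:
apply_moves(increments=[[[-0.0007,0,-0.008,0,0,0.7,0.3],[0,0,-0.008,0,0,0,0.3],[0,0,-0.006,0,0,0,0.3],[0,0,-0.004,0,0,0,0.3],[0,0,-0.002,0,0,0,0.3],[0,0,-0.002,0,0,0,0.3],[0,0,-0.002,0,0,0,0.3],[0,0,0,0,0,0,0.3]]])

```text
clock: 6.47
tool_pos: [571.2, 73.1, 94.8]
eef_rot: [[-0.235, -0.972, 0.006], [-0.972, 0.235, 0.001], [-0.003, -0.006, -1.0]]
wrist_force: [-0.1, 2.5, 7.1]
gripper_width: 44.8
finger_force: 53.0
```

Emit:
apply_moves(increments=[[[0.001,0.0008,0.001,0,0,0,0.3],[0.001,0.0007,0,0,0,0,0.3],[0,0,0,0,0,0,0.3]]])

```text
clock: 6.72
tool_pos: [572.1, 74.0, 94.1]
eef_rot: [[-0.236, -0.972, 0.003], [-0.972, 0.236, -0.0], [-0.001, -0.003, -1.0]]
wrist_force: [1.3, 0.6, 5.1]
gripper_width: 44.3
finger_force: 52.7
```

Emit:
apply_moves(increments=[[[0,0,-0.002,0,0,0,0.3],[0,0,-0.002,0,0,0,0.3],[0,0,-0.002,0,0,0,0.3],[0,0,0,0,0,0,0.3]]])

```text
clock: 7.05
tool_pos: [571.3, 74.0, 85.2]
eef_rot: [[-0.236, -0.972, 0.0], [-0.972, 0.236, 0.0], [-0.0, -0.0, -1.0]]
wrist_force: [4.1, 0.5, -3.8]
gripper_width: 44.7
finger_force: 52.6
```

```bash
cat > o.py <<'E'
from h import *
o=arm.observe()
print(o['clock'],o['tool_pos'].round(2),'F',o['wrist_force'].round(2),'M',o['moment'].round(3),'yaw',np.degrees(np.arctan2(o['eef_rot'][1,1],o['eef_rot'][0,1])).round(2),o['gripper_width'].round(1),o['finger_force'].round(1))
E
python3 o.py
```

```text
Traceback (most recent call last):
  File "o.py", line 3, in <module>
    print(o['clock'],o['tool_pos'].round(2),'F',o['wrist_force'].round(2),'M',o['moment'].round(3),'yaw',np.degrees(np.arctan2(o['eef_rot'][1,1],o['eef_rot'][0,1])).round(2),o['gripper_width'].round(1),o['finger_force'].round(1))
                                                                                                                                                                              ^^^^^^^^^^^^^^^^^^^^^^^^
AttributeError: 'float' object has no attribute 'round'
```

```bash
sed -i "s/o\['gripper_width'\].round(1),o\['finger_force'\].round(1)/round(o['gripper_width'],1),round(o['finger_force'],1)/" o.py; python3 o.py
```

```text
7.05 [571.27  74.    85.16] F [ 4.11  0.47 -3.79] M [ 0.205 -0.915  0.041] yaw 166.35 44.7 52.6
```

Emit:
apply_moves(increments=[[[0.0005,0,-0.002,0,0,0,0.3],[0,0,-0.002,0,0,0,0.3],[0,0,-0.002,0,0,0,0.3],[0,0,-0.001,0,0,0,0.3],[0,0,0,0,0,0,0.3],[0,0,0,0,0,0,0.3]]])

```text
clock: 7.55
tool_pos: [571.4, 73.8, 79.2]
eef_rot: [[-0.236, -0.972, -0.0], [-0.972, 0.236, -0.0], [0.0, 0.0, -1.0]]
wrist_force: [1.6, 1.8, -1.2]
gripper_width: 44.0
finger_force: 52.8
```

```bash
python3 o.py
```

```text
7.55 [571.4   73.83  79.18] F [ 1.62  1.76 -1.24] M [ 0.205 -0.667  0.061] yaw 166.35 44.0 52.8
```

Emit:
apply_moves(increments=[[[0,0,-0.001,0,0,0,0.3],[0,0,-0.001,0,0,0,0.3],[0,0,-0.001,0,0,0,0.3],[0,0,0,0,0,0,0.3],[0,0,0,0,0,0,0.3]]])

```text
clock: 7.97
tool_pos: [571.5, 74.1, 78.6]
eef_rot: [[-0.236, -0.972, 0.001], [-0.972, 0.236, 0.0], [-0.0, -0.001, -1.0]]
wrist_force: [-1.9, 1.4, 9.1]
gripper_width: 45.1
finger_force: 53.7
```

```bash
python3 o.py
```

```text
7.9667 [571.49  74.08  78.61] F [-1.87  1.39  9.11] M [0.269 0.306 0.039] yaw 166.36 45.1 53.7
```

Seated: the TCP is 5.9 mm above its pick-up height, against the expected 6, and it presses lightly. Now I screw clockwise, reading the torque while moving.

Emit:
apply_moves(increments=[[[0,0,0,0,0,-2,0.3],[0,0,0,0,0,-2,0.3],[0,0,0,0,0,-2,0.3],[0,0,0,0,0,-2,0.3],[0,0,0,0,0,-2,0.3]]])

```text
clock: 8.38
tool_pos: [571.5, 74.0, 78.6]
eef_rot: [[-0.403, -0.915, 0.001], [-0.915, 0.403, 0.0], [-0.0, -0.001, -1.0]]
wrist_force: [-1.7, 1.2, 7.8]
gripper_width: 44.9
finger_force: 53.7
```

```bash
python3 o.py
```

```text
8.3833 [571.54  74.03  78.56] F [-1.74  1.24  7.82] M [0.169 0.278 0.056] yaw 156.26 44.9 53.7
```

Emit:
apply_moves(increments=[[[0,0,0,0,0,-2,0.3],[0,0,0,0,0,-2,0.3],[0,0,0,0,0,-2,0.3],[0,0,0,0,0,-2,0.3],[0,0,0,0,0,-2,0.3]]])

```text
clock: 8.8
tool_pos: [571.6, 73.9, 78.5]
eef_rot: [[-0.555, -0.832, 0.001], [-0.832, 0.555, -0.0], [-0.0, -0.001, -1.0]]
wrist_force: [-2.1, 0.8, 7.8]
gripper_width: 44.8
finger_force: 53.6
```

```bash
python3 o.py
```

```text
8.8 [571.58  73.94  78.48] F [-2.07  0.82  7.77] M [0.188 0.21  0.035] yaw 146.26 44.8 53.6
```

Emit:
apply_moves(increments=[[[0,0,0,0,0,-1,0.3],[0,0,0,0,0,-1,0.3],[0,0,0,0,0,-1,0.3],[0,0,0,0,0,-1,0.3],[0,0,0,0,0,-1,0.3]]])

```text
clock: 9.22
tool_pos: [571.6, 73.9, 78.4]
eef_rot: [[-0.625, -0.781, 0.001], [-0.781, 0.625, -0.0], [-0.0, -0.001, -1.0]]
wrist_force: [-1.1, 0.8, 6.8]
gripper_width: 44.9
finger_force: 53.6
```

```bash
python3 o.py
```

```text
9.2167 [571.6   73.91  78.43] F [-1.12  0.79  6.77] M [0.166 0.176 0.09 ] yaw 141.31 44.9 53.6
```

Emit:
apply_moves(increments=[[[0,0,0,0,0,-1,0.3],[0,0,0,0,0,-1,0.3],[0,0,0,0,0,-1,0.3],[0,0,0,0,0,-1,0.3],[0,0,0,0,0,-1,0.3]]])

```text
clock: 9.63
tool_pos: [571.6, 73.9, 78.4]
eef_rot: [[-0.691, -0.723, 0.001], [-0.723, 0.691, -0.0], [-0.0, -0.001, -1.0]]
wrist_force: [-1.7, 1.4, 7.2]
gripper_width: 44.5
finger_force: 53.6
```

```bash
python3 o.py
```

```text
9.6333 [571.59  73.88  78.38] F [-1.73  1.38  7.2 ] M [0.137 0.159 0.089] yaw 136.31 44.5 53.6
```

Emit:
apply_moves(increments=[[[0,0,0,0,0,-1,0.3],[0,0,0,0,0,-1,0.3],[0,0,0,0,0,-1,0.3],[0,0,0,0,0,-1,0.3],[0,0,0,0,0,-1,0.3]]])

```text
clock: 10.05
tool_pos: [571.6, 73.9, 78.3]
eef_rot: [[-0.751, -0.66, 0.001], [-0.66, 0.751, -0.0], [-0.0, -0.001, -1.0]]
wrist_force: [-1.0, 1.6, 7.3]
gripper_width: 44.9
finger_force: 53.6
```

```bash
python3 o.py
```

```text
10.05 [571.57  73.85  78.33] F [-1.05  1.58  7.27] M [0.165 0.158 0.021] yaw 131.31 44.9 53.6
```

Emit:
apply_moves(increments=[[[0,0,0,0,0,-1,0.3],[0,0,0,0,0,-1,0.3],[0,0,0,0,0,-1,0.3]]])

```text
clock: 10.3
tool_pos: [571.7, 73.9, 78.3]
eef_rot: [[-0.785, -0.62, 0.001], [-0.62, 0.785, -0.0], [-0.001, -0.001, -1.0]]
wrist_force: [-1.8, 0.7, 5.8]
gripper_width: 44.9
finger_force: 53.6
```

```bash
python3 o.py
```

```text
10.3 [571.7   73.89  78.3 ] F [-1.79  0.7   5.84] M [0.123 0.136 0.078] yaw 128.31 44.9 53.6
```

Emit:
apply_moves(increments=[[[0,0,0,0,0,-1,0.3],[0,0,0,0,0,-1,0.3],[0,0,0,0,0,-1,0.3],[0,0,0,0,0,-1,0.3],[0,0,0,0,0,-1,0.3]]])

```text
clock: 10.72
tool_pos: [571.7, 73.9, 78.3]
eef_rot: [[-0.836, -0.549, 0.001], [-0.549, 0.836, -0.0], [-0.001, -0.001, -1.0]]
wrist_force: [-1.5, 0.3, 5.6]
gripper_width: 44.7
finger_force: 53.5
```

```bash
python3 o.py
```

```text
10.7167 [571.71  73.85  78.26] F [-1.49  0.29  5.65] M [0.093 0.098 0.013] yaw 123.31 44.7 53.5
```

Emit:
apply_moves(increments=[[[0,0,0,0,0,-1,0.3],[0,0,0,0,0,-1,0.3],[0,0,0,0,0,-1,0.3],[0,0,0,0,0,-1,0.3],[0,0,0,0,0,-1,0.3]]])

```text
clock: 11.13
tool_pos: [571.7, 73.8, 78.2]
eef_rot: [[-0.88, -0.474, 0.001], [-0.474, 0.88, -0.0], [-0.001, -0.001, -1.0]]
wrist_force: [-0.8, 0.7, 7.1]
gripper_width: 44.2
finger_force: 53.5
```

```bash
python3 o.py
```

```text
11.1333 [571.72  73.83  78.22] F [-0.84  0.65  7.12] M [0.07  0.069 0.038] yaw 118.31 44.2 53.5
```

Emit:
apply_moves(increments=[[[0,0,0,0,0,-1,0.3],[0,0,0,0,0,-1,0.3],[0,0,0,0,0,-1,0.3]]])

```text
clock: 11.38
tool_pos: [571.7, 73.8, 78.2]
eef_rot: [[-0.904, -0.427, 0.001], [-0.427, 0.904, -0.001], [-0.001, -0.001, -1.0]]
wrist_force: [-0.5, 0.4, 6.9]
gripper_width: 44.5
finger_force: 53.5
```

```bash
python3 o.py
```

```text
11.3833 [571.69  73.78  78.19] F [-0.53  0.44  6.95] M [0.084 0.015 0.086] yaw 115.31 44.5 53.5
```

Emit:
apply_moves(increments=[[[0,0,0,0,0,-1,0.3],[0,0,0,0,0,-1,0.3],[0,0,0,0,0,-1,0.3],[0,0,0,0,0,-1,0.3],[0,0,0,0,0,-1,0.3]]])

```text
clock: 11.8
tool_pos: [571.7, 73.7, 78.1]
eef_rot: [[-0.938, -0.347, 0.001], [-0.347, 0.938, -0.001], [-0.001, -0.001, -1.0]]
wrist_force: [-1.0, 0.9, 6.7]
gripper_width: 44.4
finger_force: 53.5
```

```bash
python3 o.py
```

```text
11.8 [571.7   73.75  78.15] F [-0.99  0.91  6.65] M [0.063 0.084 0.048] yaw 110.31 44.4 53.5
```

Emit:
apply_moves(increments=[[[0,0,0,0,0,-1,0.3],[0,0,0,0,0,-1,0.3],[0,0,0,0,0,-1,0.3],[0,0,0,0,0,-1,0.3],[0,0,0,0,0,-1,0.3]]])

```text
clock: 12.22
tool_pos: [571.7, 73.8, 78.1]
eef_rot: [[-0.965, -0.264, 0.001], [-0.264, 0.965, -0.001], [-0.001, -0.001, -1.0]]
wrist_force: [-0.2, 0.7, 5.8]
gripper_width: 44.6
finger_force: 53.5
```

```bash
python3 o.py
```

```text
12.2167 [571.72  73.76  78.14] F [-0.24  0.75  5.79] M [0.098 0.026 0.019] yaw 105.31 44.6 53.5
```

Emit:
apply_moves(increments=[[[0,0,0,0,0,-1,0.3],[0,0,0,0,0,-1,0.3],[0,0,0,0,0,-1,0.3]]])

```text
clock: 12.47
tool_pos: [571.7, 73.7, 78.1]
eef_rot: [[-0.977, -0.213, 0.001], [-0.213, 0.977, -0.001], [-0.001, -0.001, -1.0]]
wrist_force: [-0.7, 1.3, 6.0]
gripper_width: 44.9
finger_force: 53.4
```

```bash
python3 o.py
```

```text
12.4667 [571.69  73.69  78.09] F [-0.7   1.31  6.05] M [-0.01   0.046  0.009] yaw 102.3 44.9 53.4
```

Emit:
apply_moves(increments=[[[0,0,0,0,0,-1,0.3],[0,0,0,0,0,-1,0.3],[0,0,0,0,0,-1,0.3],[0,0,0,0,0,-1,0.3],[0,0,0,0,0,-1,0.3]]])

```text
clock: 12.88
tool_pos: [571.7, 73.7, 78.0]
eef_rot: [[-0.992, -0.127, 0.001], [-0.127, 0.992, -0.001], [-0.001, -0.001, -1.0]]
wrist_force: [-0.7, 0.1, 6.0]
gripper_width: 44.9
finger_force: 53.4
```

```bash
python3 o.py
```

```text
12.8833 [571.67  73.69  78.04] F [-0.75  0.13  5.98] M [0.041 0.099 0.007] yaw 97.3 44.9 53.4
```

Emit:
apply_moves(increments=[[[0,0,0,0,0,-1,0.3],[0,0,0,0,0,-1,0.3],[0,0,0,0,0,-1,0.3],[0,0,0,0,0,-1,0.3],[0,0,0,0,0,-1,0.3]]])

```text
clock: 13.3
tool_pos: [571.7, 73.7, 78.0]
eef_rot: [[-0.999, -0.04, 0.001], [-0.04, 0.999, -0.001], [-0.001, -0.001, -1.0]]
wrist_force: [-1.0, -0.1, 5.7]
gripper_width: 45.0
finger_force: 53.4
```

```bash
python3 o.py
```

```text
13.3 [571.67  73.68  77.99] F [-1.01 -0.1   5.74] M [-0.017  0.049  0.104] yaw 92.31 45.0 53.4
```

Emit:
apply_moves(increments=[[[0,0,0,0,0,-1,0.3],[0,0,0,0,0,-1,0.3],[0,0,0,0,0,-1,0.3]]])

```text
clock: 13.55
tool_pos: [571.7, 73.6, 78.0]
eef_rot: [[-1.0, 0.012, 0.001], [0.012, 1.0, -0.001], [-0.001, -0.001, -1.0]]
wrist_force: [0.2, 0.1, 5.4]
gripper_width: 44.7
finger_force: 53.4
```

```bash
python3 o.py
```

```text
13.55 [571.66  73.65  77.99] F [0.23 0.06 5.39] M [-0.032  0.049  0.123] yaw 89.3 44.7 53.4
```

Emit:
apply_moves(increments=[[[0,0,0,0,0,-1,0.3],[0,0,0,0,0,-1,0.3]]])

```text
clock: 13.72
tool_pos: [571.6, 73.6, 78.0]
eef_rot: [[-0.999, 0.047, 0.001], [0.047, 0.999, -0.001], [-0.001, -0.001, -1.0]]
wrist_force: [-0.3, 0.5, 4.7]
gripper_width: 44.4
finger_force: 53.4
```

```bash
python3 o.py
```

```text
13.7167 [571.65  73.64  77.95] F [-0.3   0.46  4.71] M [-0.011  0.018  0.067] yaw 87.3 44.4 53.4
```

Emit:
apply_moves(increments=[[[0,0,0,0,0,-1,0.3],[0,0,0,0,0,-1,0.3]]])

```text
clock: 13.88
tool_pos: [571.6, 73.6, 77.9]
eef_rot: [[-0.997, 0.082, 0.001], [0.082, 0.997, -0.001], [-0.001, -0.001, -1.0]]
wrist_force: [-1.1, 0.9, 5.6]
gripper_width: 44.6
finger_force: 53.4
```

```bash
python3 o.py
```

```text
13.8833 [571.65  73.63  77.93] F [-1.12  0.92  5.6 ] M [0.046 0.1   0.036] yaw 85.3 44.6 53.4
```

Emit:
apply_moves(increments=[[[0,0,0,0,0,-1,0.3],[0,0,0,0,0,-1,0.3],[0,0,0,0,0,-1,0.3]]])

```text
clock: 14.13
tool_pos: [571.6, 73.6, 77.9]
eef_rot: [[-0.991, 0.134, 0.001], [0.134, 0.991, -0.001], [-0.001, -0.001, -1.0]]
wrist_force: [-0.9, 0.6, 5.6]
gripper_width: 44.5
finger_force: 53.4
```

```bash
python3 o.py
```

```text
14.1333 [571.63  73.6   77.89] F [-0.89  0.57  5.57] M [-0.026  0.051  0.07 ] yaw 82.3 44.5 53.4
```

Emit:
apply_moves(increments=[[[0,0,0,0,0,-1,0.3],[0,0,0,0,0,-1,0.3],[0,0,0,0,0,-1,0.3]]])

```text
clock: 14.38
tool_pos: [571.6, 73.6, 77.9]
eef_rot: [[-0.983, 0.186, 0.001], [0.186, 0.983, -0.001], [-0.001, -0.001, -1.0]]
wrist_force: [-0.2, -0.1, 5.4]
gripper_width: 44.6
finger_force: 53.3
```

```bash
python3 o.py
```

```text
14.3833 [571.63  73.58  77.91] F [-0.22 -0.1   5.42] M [0.015 0.04  0.032] yaw 79.3 44.6 53.3
```

Emit:
apply_moves(increments=[[[0,0,0,0,0,-1,0.3],[0,0,0,0,0,-1,0.3],[0,0,0,0,0,-1,0.3]]])

```text
clock: 14.63
tool_pos: [571.6, 73.6, 77.9]
eef_rot: [[-0.972, 0.237, 0.001], [0.237, 0.972, -0.001], [-0.001, -0.001, -1.0]]
wrist_force: [-0.4, 1.0, 4.1]
gripper_width: 44.8
finger_force: 53.3
```

```bash
python3 o.py
```

```text
14.6333 [571.58  73.59  77.86] F [-0.44  1.04  4.12] M [-0.047  0.037  0.048] yaw 76.3 44.8 53.3
```

Emit:
apply_moves(increments=[[[0,0,0,0,0,-1,0.3],[0,0,0,0,0,-1,0.3],[0,0,0,0,0,-1,0.3],[0,0,0,0,0,-1,0.3]]])

```text
clock: 14.97
tool_pos: [571.9, 73.6, 77.8]
eef_rot: [[-0.953, 0.304, 0.001], [0.304, 0.953, -0.001], [-0.002, -0.0, -1.0]]
wrist_force: [-0.1, 0.1, 6.4]
gripper_width: 44.9
finger_force: 53.3
```

```bash
python3 o.py
```

```text
14.9667 [571.93  73.58  77.78] F [-0.06  0.08  6.37] M [-0.128  0.017  0.022] yaw 72.29 44.9 53.3
```

Emit:
apply_moves(increments=[[[0,0,0,0,0,-1,0.3],[0,0,0,0,0,-1,0.3],[0,0,0,0,0,-1,0.3],[0,0,0,0,0,-1,0.3]]])

```text
clock: 15.3
tool_pos: [571.9, 73.6, 77.7]
eef_rot: [[-0.929, 0.37, 0.001], [0.37, 0.929, -0.001], [-0.002, -0.0, -1.0]]
wrist_force: [-0.0, 0.8, 5.7]
gripper_width: 44.9
finger_force: 53.3
```

```bash
python3 o.py
```

```text
15.3 [571.9   73.56  77.74] F [-0.03  0.83  5.68] M [-0.116  0.116  0.041] yaw 68.28 44.9 53.3
```

Emit:
apply_moves(increments=[[[0,0,0,0,0,-1,0.3],[0,0,0,0,0,-1,0.3],[0,0,0,0,0,-1,0.3],[0,0,0,0,0,-1,0.3]]])

```text
clock: 15.63
tool_pos: [571.9, 73.6, 77.7]
eef_rot: [[-0.901, 0.434, 0.001], [0.434, 0.901, -0.001], [-0.001, -0.0, -1.0]]
wrist_force: [-0.1, -0.0, 5.3]
gripper_width: 44.8
finger_force: 53.3
```

```bash
python3 o.py
```

```text
15.6333 [571.87  73.55  77.68] F [-0.07 -0.02  5.27] M [-0.108  0.001  0.1  ] yaw 64.28 44.8 53.3
```

Emit:
apply_moves(increments=[[[0,0,0,0,0,-1,0.3],[0,0,0,0,0,-1,0.3],[0,0,0,0,0,-1,0.3],[0,0,0,0,0,-1,0.3]]])

```text
clock: 15.97
tool_pos: [571.9, 73.6, 77.7]
eef_rot: [[-0.868, 0.496, 0.001], [0.496, 0.868, -0.001], [-0.002, -0.0, -1.0]]
wrist_force: [-0.3, 0.2, 5.0]
gripper_width: 44.4
finger_force: 53.3
```

```bash
python3 o.py
```

```text
15.9667 [571.88  73.56  77.67] F [-0.3   0.23  4.96] M [-0.124  0.069  0.025] yaw 60.28 44.4 53.3
```

Emit:
apply_moves(increments=[[[0,0,0,0,0,-1,0.3],[0,0,0,0,0,-1,0.3],[0,0,0,0,0,-1,0.3]]])

```text
clock: 16.22
tool_pos: [571.8, 73.5, 77.6]
eef_rot: [[-0.841, 0.541, 0.001], [0.541, 0.841, -0.001], [-0.001, -0.0, -1.0]]
wrist_force: [0.0, 0.3, 5.8]
gripper_width: 44.9
finger_force: 53.3
```

```bash
python3 o.py
```

```text
16.2167 [571.84  73.52  77.61] F [0.02 0.27 5.79] M [-0.089  0.055  0.085] yaw 57.28 44.9 53.3
```

Emit:
apply_moves(increments=[[[0,0,0,0,0,-1,0.3],[0,0,0,0,0,-1,0.3],[0,0,0,0,0,-1,0.3]]])

```text
clock: 16.47
tool_pos: [571.8, 73.5, 77.6]
eef_rot: [[-0.812, 0.584, 0.001], [0.584, 0.812, -0.001], [-0.001, -0.0, -1.0]]
wrist_force: [0.3, -0.1, 6.0]
gripper_width: 44.8
finger_force: 53.3
```

```bash
python3 o.py
```

```text
16.4667 [571.76  73.55  77.55] F [ 0.29 -0.11  6.03] M [-0.121  0.133  0.072] yaw 54.28 44.8 53.3
```

Emit:
apply_moves(increments=[[[0,0,0,0,0,-1,0.3],[0,0,0,0,0,-1,0.3],[0,0,0,0,0,-1,0.3]]])

```text
clock: 16.72
tool_pos: [571.8, 73.6, 77.5]
eef_rot: [[-0.78, 0.626, 0.001], [0.626, 0.78, -0.001], [-0.001, -0.0, -1.0]]
wrist_force: [-0.7, 0.5, 5.1]
gripper_width: 44.5
finger_force: 53.3
```

```bash
python3 o.py
```

```text
16.7167 [571.77  73.55  77.54] F [-0.71  0.54  5.08] M [-0.122  0.113  0.068] yaw 51.28 44.5 53.3
```

Emit:
apply_moves(increments=[[[0,0,0,0,0,-1,0.3],[0,0,0,0,0,-1,0.3],[0,0,0,0,0,-1,0.3]]])

```text
clock: 16.97
tool_pos: [571.7, 73.5, 77.5]
eef_rot: [[-0.746, 0.666, 0.001], [0.666, 0.746, -0.001], [-0.001, -0.0, -1.0]]
wrist_force: [0.5, 0.6, 4.9]
gripper_width: 44.4
finger_force: 53.3
```

```bash
python3 o.py
```

```text
16.9667 [571.74  73.53  77.51] F [0.46 0.64 4.91] M [-0.152  0.053  0.075] yaw 48.28 44.4 53.3
```

Emit:
apply_moves(increments=[[[0,0,0,0,0,-1,0.3],[0,0,0,0,0,-1,0.3],[0,0,0,0,0,-1,0.3]]])

```text
clock: 17.22
tool_pos: [571.8, 73.5, 77.5]
eef_rot: [[-0.711, 0.704, 0.001], [0.704, 0.711, -0.001], [-0.001, -0.0, -1.0]]
wrist_force: [0.5, 0.7, 6.0]
gripper_width: 44.8
finger_force: 53.4
```

```bash
python3 o.py
```

```text
17.2167 [571.75  73.54  77.49] F [0.49 0.73 5.97] M [-0.142  0.119  0.065] yaw 45.28 44.8 53.4
```

Emit:
apply_moves(increments=[[[0,0,0,0,0,-1,0.3],[0,0,0,0,0,-1,0.3],[0,0,0,0,0,-1,0.3]]])

```text
clock: 17.47
tool_pos: [571.7, 73.6, 77.5]
eef_rot: [[-0.673, 0.74, 0.001], [0.74, 0.673, -0.001], [-0.001, -0.0, -1.0]]
wrist_force: [-0.3, 0.3, 5.4]
gripper_width: 44.9
finger_force: 53.4
```

```bash
python3 o.py
```

```text
17.4667 [571.73  73.56  77.49] F [-0.27  0.32  5.45] M [-0.113  0.128  0.133] yaw 42.29 44.9 53.4
```

Emit:
apply_moves(increments=[[[0,0,0,0,0,-1,0.3],[0,0,0,0,0,-1,0.3],[0,0,0,0,0,-1,0.3]]])

```text
clock: 17.72
tool_pos: [571.7, 73.6, 77.5]
eef_rot: [[-0.633, 0.774, 0.001], [0.774, 0.633, -0.001], [-0.001, 0.0, -1.0]]
wrist_force: [0.2, 0.5, 5.7]
gripper_width: 44.8
finger_force: 53.4
```

```bash
python3 o.py
```

```text
17.7167 [571.74  73.58  77.47] F [0.24 0.45 5.68] M [-0.087  0.092  0.167] yaw 39.3 44.8 53.4
```

Emit:
apply_moves(increments=[[[0,0,0,0,0,-1,0.3],[0,0,0,0,0,-1,0.3],[0,0,0,0,0,-1,0.3]]])

```text
clock: 17.97
tool_pos: [571.7, 73.6, 77.5]
eef_rot: [[-0.592, 0.806, 0.001], [0.806, 0.592, -0.001], [-0.001, 0.0, -1.0]]
wrist_force: [0.2, 0.6, 5.7]
gripper_width: 44.6
finger_force: 53.4
```

```bash
python3 o.py
```

```text
17.9667 [571.72  73.58  77.45] F [0.18 0.56 5.7 ] M [-0.101  0.087  0.142] yaw 36.3 44.6 53.4
```

Torque is rising, so the lid has met its seal at a yaw of about 43°.

Emit:
apply_moves(increments=[[[0,0,0,0,0,-1,0.3],[0,0,0,0,0,-1,0.3]]])

```text
clock: 18.13
tool_pos: [571.7, 73.6, 77.4]
eef_rot: [[-0.564, 0.826, 0.001], [0.826, 0.564, -0.001], [-0.001, 0.0, -1.0]]
wrist_force: [0.9, -0.5, 5.4]
gripper_width: 44.9
finger_force: 53.4
```

```bash
python3 o.py
```

```text
18.1333 [571.7   73.61  77.42] F [ 0.89 -0.49  5.45] M [-0.116  0.035  0.202] yaw 34.31 44.9 53.4
```

Emit:
apply_moves(increments=[[[0,0,0,0,0,-1,0.3],[0,0,0,0,0,-1,0.3]]])

```text
clock: 18.3
tool_pos: [571.7, 73.6, 77.4]
eef_rot: [[-0.535, 0.845, 0.001], [0.845, 0.535, -0.001], [-0.001, 0.0, -1.0]]
wrist_force: [0.6, -0.6, 5.5]
gripper_width: 44.3
finger_force: 53.4
```

```bash
python3 o.py
```

```text
18.3 [571.72  73.62  77.42] F [ 0.6  -0.59  5.52] M [-0.144  0.105  0.269] yaw 32.32 44.3 53.4
```

Emit:
apply_moves(increments=[[[0,0,0,0,0,-1,0.3]]])

```text
clock: 18.38
tool_pos: [571.7, 73.6, 77.4]
eef_rot: [[-0.52, 0.854, 0.001], [0.854, 0.52, -0.001], [-0.001, 0.0, -1.0]]
wrist_force: [0.8, 0.6, 4.3]
gripper_width: 44.5
finger_force: 53.3
```

```bash
python3 o.py
```

```text
18.3833 [571.72  73.64  77.41] F [0.77 0.6  4.29] M [-0.121  0.159  0.193] yaw 31.32 44.5 53.3
```

The fitted torque is about 0.18 N m above running, in the middle of the snug range. I stop turning here and release.

Emit:
apply_moves(increments=[[[0,0,0,0,0,0,0.6],[0,0,0,0,0,0,0.8],[0,0,0,0,0,0,1],[0,0,0,0,0,0,1],[0,0,0,0,0,0,1],[0,0,0,0,0,0,1],[0,0,0,0,0,0,1]]])

```text
clock: 18.97
tool_pos: [571.3, 73.8, 76.1]
eef_rot: [[-0.52, 0.854, -0.001], [0.854, 0.52, -0.0], [0.0, -0.0, -1.0]]
wrist_force: [-0.0, -0.3, -0.4]
gripper_width: 85.0
finger_force: 0.0
```

Emit:
apply_moves(increments=[[[0,0,0.01,0,0,0,1],[0,0,0.02,0,0,0,1],[0,0,0.03,0,0,0,1],[0,0,0.03,0,0,0,1],[0,0,0.03,0,0,0,1],[-0.03,0,0.02,0,0,0,1],[-0.04,0,0,0,0,0,1],[-0.04,0,0,0,0,0,1],[-0.04,0,0,0,0,0,1],[-0.03,0,0,0,0,0,1],[0,0,0,0,0,0,1],[0,0,0,0,0,0,1]]])

```text
clock: 19.97
tool_pos: [390.8, 74.0, 217.4]
eef_rot: [[-0.521, 0.854, 0.003], [0.854, 0.521, 0.0], [-0.001, 0.002, -1.0]]
wrist_force: [0.4, -0.7, 0.8]
gripper_width: 85.3
finger_force: 0.0
```

```bash
python3 o.py; python3 - <<'E'
from h import *
t=snap('top');s=snap('scene')
B=cv2.resize(s['img'][130:330,180:420],(480,400),interpolation=cv2.INTER_CUBIC)
A=cv2.resize(t['img'][180:300,200:296],(320,400),interpolation=cv2.INTER_CUBIC)
cv2.imwrite('pics/end.png',np.hstack([A,B]))
E
```

```text
19.9667 [390.85  74.   217.41] F [ 0.42 -0.69  0.8 ] M [-0.004 -0.033 -0.002] yaw 31.37 85.3 0.0
```

View pics/end.png

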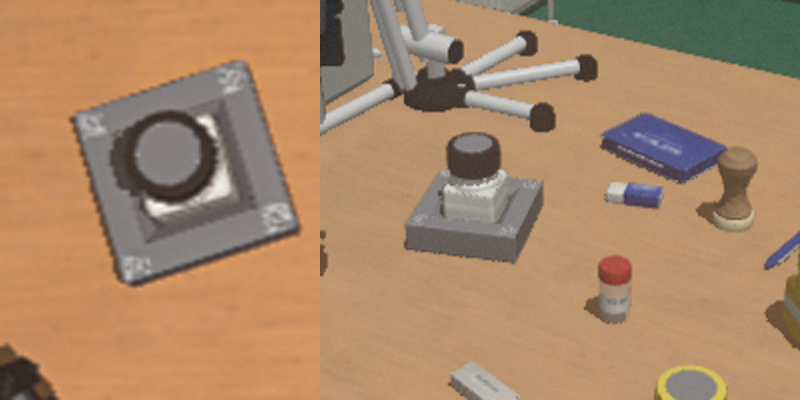

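The jar stands upright in the recess with the lid on, the robot is clear, and the bystanders haven't moved. I'll hand it in.

```bash
python3 -c "
from cell import arm
print(arm.close_job())"
```

```text
the job is handed in; nothing more can be done
None
```

The jar stands fully home in the holder with its lid screwed down to about 0.18 N m above running torque (estimated from noisy readings; snug is 0.10–0.25). The arm is clear, the bystanders I could see in the last picture are undisturbed, and I handed the job in at about 20 s.

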